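# Hang the vial carrier on the carousel's free hook

## Robot

A 6-joint arm with a two-finger parallel gripper is mounted at the origin on a cart in front of the work surface, level with it; the furniture and walls round the work are solid. World frame = base frame: x ahead of the robot, y to its left, z up, the work surface at z = 0. Lengths are in m, angles in rad, forces in N, time in s.
With the tool pointing down it reaches from about 0.25 to 0.775 m from the base axis. Payload 4 kg.
Tool frame: the origin (TCP) lies where the fingers leave the gripper's body, on its centre line; the fingertips stand 97 mm ahead of it and the grasp point (between the pads) lies 78 mm ahead of it; z points along the fingers, x is the direction in which the jaws open and shut, and the axes are right-handed (so a half turn about z gives the same grasp; the last joint's range is limited). The gripper opens to 94 mm and grips with 3 to 60 N. Pads are 16 mm wide; open, the fingers measure 119 mm over their backs; the gripper's body (75 mm by 177 mm) begins 78 mm behind the grasp point.
Start: joints at [1.082, 0.087, 1.371, -0, 1.684, -0.103], TCP at [0.207, 0.51, 0.303] pointing down, gripper open.
Joint ranges: [-3.1, 3.1], [-0.76, 2.03], [0.27, 2.55], [-1.08, 4.22], [0.17, 2.65], [-2.57, 2.57]. Speed limits (rad/s): [2.79, 2.79, 3.14, 3.14, 3.14, 3.14].

## Interface

Orientations are given as a rotation vector (axis times angle).
In Python, from plant import telemetry, camera, ctrl gives the robot as it stands. The module is installed in compiled form; this text tells all that it offers.
- The arm moves only by the tool move_arm, never from a script. Its argument "moves" is text: rows parted by semicolons, each of 7 numbers parted by spaces: the shift along the tool's x, y, z in m, then the turn, a rotation vector about the tool's x, y, z in rad, then the opening in per cent of the stroke, from 0 (shut) to 100 (fully open). A call has 1 to 8 rows; each row shifts and turns the commanded pose from where the row before left it, along the tool's axes as they then stand; what a row does not reach is not made up. A row lasts 1/12 s, in which the tool goes at most 41.7 mm and 7.16 degrees, less where a joint would pass 70% of its speed; a pose out of reach is approached as far as the arm can. A call is refused whole if a number of a shift passes 0.0417 or a number of a turn 0.125, either way. A call with a gripper value outside its range is refused whole. The fingers move at their own pace and stop on an object; the grip force is fixed at half the most. Time passes only in rows, so rows that do not move let the fingers close. It gives the time, the measured TCP pose, the force and the opening at its end, in the units of the state.
- telemetry.observe(): the state, without advancing time (a new reading comes with each control period).
- camera(name): name is "scene" or "top"; returns a dict with "frame" (384x512x3 uint8, red, green, blue), "fx", "fy", "cx", "cy" (pixels), "world_from_camera" (4x4, takes a point from camera to world coordinates). Camera axes: x right, y down, z forward; pixel columns grow to the right and rows downward; lengths in m; the calibration is good to about 2 mm. A picture is of the moment at which its call begins. There is no depth.
- ctrl.finish_job(): hands the job in, once; it reports no verdict.
The state is a dict: "clock": time; "joint_positions": joint angles; "qd": joint speeds; "effort": joint torques, N m; "tcp_pos": TCP position; "tcp_rot": TCP orientation; "contact_force": force on the tool from outside, world axes, zero at the start; "ft_torque": the same for the moment, N m; "width": opening from 0.0 (shut) to 1.0 (fully open).
Only numpy, scipy, OpenCV 4.12 (cv2) and the standard library are available. Lean on these libraries where they do the work, as an engineer would, in place of code of your own. Each camera call takes 0.05 s, during which the arm holds its last target. There are 200 camera calls.

## Task

Turn the carousel until its one free hook stands over the red pointer on the base, then hang the yellow vial carrier on that hook, with one cup on either side of the arm. Push it slowly all the way down, so that the stiff orange collar on the hook is driven down firmly onto the rubber pad of its brass stop nut (you feel it stop, about 20 N, the weight of 2 kg), but never press it with more than 30 N. Leave it hanging there over the pointer, and leave the loose vials and the dish on the bench where they are.

Things in the scene. Friction and masses are not known exactly. Their poses are not given: they have to be found in the camera images.
- carousel: Bench carousel, grey round base 170 mm across, fixed to the bench; origin at the base's centre on the bench, z up, -x towards the red pointer. A rotor with four level arms at right angles (12 mm thick, tops at z = 126 mm) turns about the vertical axis through the origin. Each arm ends 100 mm out in a hook, a pin turning straight up. Three hooks carry black-handled carriers (96 mm wide, tops z = 239 mm).
- rotor (a joint): Turn of the rotor, rad, counter-clockwise from above; at 0 (or 2 pi) the free hook is at the red pointer. It turns more than a full turn either way, stays where it is left and resists with about 0.15 N m (1.5 N at a hook). The three black-handled carriers are fixed to it.
- knob (a point): Centre of the black bar knob (44 x 14 x 32 mm, top 230 mm above the bench, on a 18 mm stem) in the middle of the carousel; it turns with the rotor, with its length along the free hook's arm. The rotor may be turned by it or by pushing a hook sideways.
- hook_tip (a point): Tip of the free hook's upturned steel pin, 188 mm above the bench, 62 mm above the arm. The pin is 10 mm thick, its top 9 mm tapered to 3 mm. Axes turn with the rotor: -x outward along the arm, y across it, z up. The pin carries an orange collar (20 mm across, 6 mm thick) and below it a brass stop nut (22 mm across).
- pin_foot (a point): Foot of that pin on its arm, 62 mm below hook_tip. The orange collar slides 12 mm down the pin at about 6 N and stays where pushed, until it meets a black rubber pad on the stop nut (firm, gives 1 mm per 9 N; the nut holds). The nut's height is set anew each time and NOT reported: the collar's top ends 22 to 42 mm below hook_tip (+ pad squeeze), 12 mm higher at first. Find it by feel.
- front_mark (a point): Point fixed to the base to which the free hook's tip must come: 190 mm above the bench, 100 mm from the carousel's axis on its -x side, straight above the outer part of the red pointer, which is a red bar low on the base.
- carrier: Loose vial carrier, 28 x 96 x 135 mm, 0.13 to 0.22 kg, standing upright; origin at the centre of its underside, z up, y along its cross bar. Two steel cups (28 mm across, z = 0 to 50 mm) with yellow-capped vials (to z = 73 mm) at y = +-34 mm; between them a square hub 26 x 26 mm, z = 40 to 91 mm, with a yellow handle on top. Same after a half turn. Hung, its cross bar lies across the arm.
- carrier_grip (a point): Centre of the carrier's yellow handle block, 113 mm above the carrier's underside; the block is 14 mm thick (x) by 30 mm wide (y) by 44 mm tall (z = 91 to 135 mm): grasp it from above across its 14 mm, or press on its top.
- carrier_eye (a point): Centre of the mouth of the carrier's eye, a square 13 x 13 mm hole, open downward, 45 mm deep, in the underside of the hub (73 mm below carrier_grip, 40 mm above the carrier's underside). It goes over the hook's pin from above; the hub's underside then rests on the orange collar. Press slowly (about 15 mm/s): a fast push overshoots in force.
- vial_black: Loose glass vial with a black cap, 27 x 27 x 66 mm, origin at the centre of its underside. Bystander.
- vial_grey: Loose glass vial with a grey cap, 27 x 27 x 66 mm, origin at the centre of its underside. Bystander.
- vial_brown: Loose brown vial with a black cap, 27 x 27 x 66 mm, origin at the centre of its underside. Bystander.
- dish: Loose shallow round dish, 60 x 60 x 14 mm, origin at the centre of its underside. Bystander.

How it is judged:
By the outcome, as a careful person would: the job done as asked, in the order asked, and still so for the second after the job is handed in, with the robot touching nothing.
It also fails if it takes over 67 s, if anything falls off the work surface, if the arm or the gripper's body presses on something with over 40 N, if the wrist force passes 120 N, or if a joint passes its speed limit or range.

## Working session

There is one attempt and no reset: what is moved stays moved. The work goes in short steps, Python scripts to look and compute and a tool call to move; the robot and the scene stay as the last step left them, time stands still between calls to the robot, and variables do not carry over. Pictures are saved under pics/ and viewed, about 8 in all and at most 12, crops included, and the job is handed in when it is done.

Besides the shell and the picture viewer there is one more tool, called after "Emit:" by a JSON object that holds its "api" and its "payload", one argument or row to a line. move_arm: Moves the arm, as the interface text tells. Its arguments: {"type":"object","properties":{"moves":{"type":"string"}},"required":["moves"]}

```bash
mkdir -p pics; cat > h.py <<'E'
import numpy as np,cv2
from plant import telemetry,camera,ctrl
def shot(name,fn,crop=None,s=1):
    c=camera(name); im=c["frame"][:,:,::-1]; np.save(f"pics/{name}_cal.npy",{k:c[k] for k in c if k!="frame"},allow_pickle=True)
    cv2.imwrite(f"pics/{fn}_raw.png",im)
    if crop: a,b,d,e=crop; im=im[b:e,a:d]
    im=cv2.resize(np.ascontiguousarray(im),None,fx=s,fy=s,interpolation=cv2.INTER_CUBIC); cv2.imwrite(f"pics/{fn}.png",im)
def cal(name): return np.load(f"pics/{name}_cal.npy",allow_pickle=True).item()
def ray(c,u,v):
    T=np.array(c["world_from_camera"]); d=T[:3,:3]@np.array([(u-c["cx"])/c["fx"],(v-c["cy"])/c["fy"],1]); return T[:3,3],d/np.linalg.norm(d)
def atz(c,u,v,z):
    o,d=ray(c,u,v); return o+d*(z-o[2])/d[2]
def tri(c1,p1,c2,p2):
    o1,d1=ray(c1,*p1);o2,d2=ray(c2,*p2)
    s=np.linalg.lstsq(np.c_[d1,-d2],o2-o1,rcond=None)[0]; a=o1+s[0]*d1;b=o2+s[1]*d2
    return (a+b)/2,np.linalg.norm(a-b)
def proj(c,p):
    T=np.array(c["world_from_camera"]); q=T[:3,:3].T@(np.array(p)-T[:3,3]); return np.array([c["fx"]*q[0]/q[2]+c["cx"],c["fy"]*q[1]/q[2]+c["cy"]])
E
python3 - <<'E'
from h import *
shot("scene","s1",s=1.5); shot("top","t1",s=1.5)
for n in("scene","top"):
    c=cal(n);print(c["fx"],c["cx"],np.round(c["world_from_camera"],3))
print(telemetry.observe())
E
```

```text
386.23461859725654 259.6901322483969 [[ 0.597 -0.354  0.72  -0.176]
 [-0.802 -0.273  0.531 -0.638]
 [ 0.008 -0.894 -0.447  0.615]
 [ 0.     0.     0.     1.   ]]
473.63089784499175 254.90584871596178 [[-0.014 -0.993  0.114  0.386]
 [-1.     0.012 -0.021 -0.084]
 [ 0.02  -0.114 -0.993  1.614]
 [ 0.     0.     0.     1.   ]]
{'clock': 0.1, 'joint_positions': array([ 1.08189196e+00,  8.78778647e-02,  1.37207782e+00, -2.05549985e-05,
        1.68361769e+00, -1.03104525e-01]), 'qd': array([-0.00057634, -0.00060319, -0.00522966, -0.0006785 ,  0.00084188,
        0.00105733]), 'effort': array([ 2.45207120e-03, -3.41252625e+01, -3.03301728e+01,  7.20900251e-02,
        3.03987879e-02, -1.04221060e-04]), 'tcp_pos': array([0.20683367, 0.5093005 , 0.30163565]), 'tcp_rot': array([ 2.60531607,  1.75384216, -0.00273019]), 'contact_force': array([ 0.19058535,  0.0573336 , -0.04337128]), 'ft_torque': array([-0.00446533,  0.04470193,  0.01205345]), 'width': 0.9991999988990632}
```

View pics/s1.png

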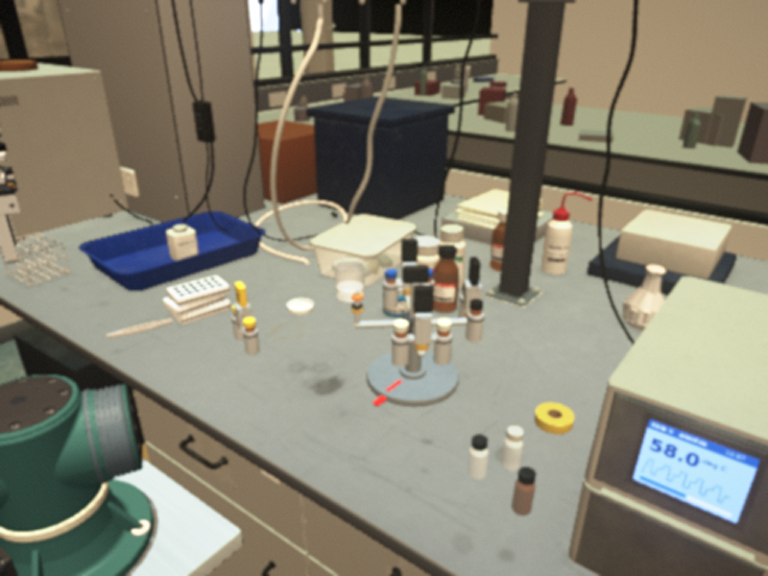

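View pics/t1.png

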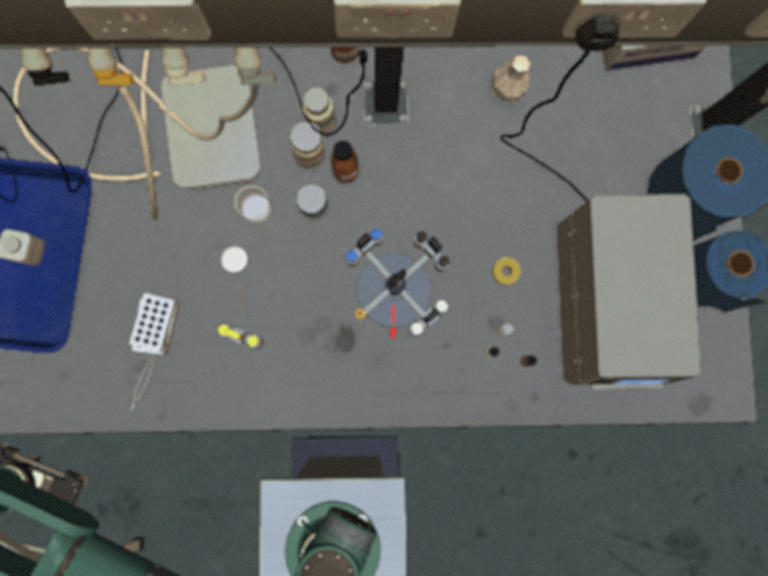

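The scene view shows the carousel at about (412,375), the carrier at (240,310) and three vials near (500,470). In the top view the knob is at (397,283), the free orange hook at (361,314), the red pointer at (393,320) and the carrier at (238,335). Next I'll look at enlarged crops.

```bash
python3 - <<'E'
from h import *
s=cv2.imread("pics/s1_raw.png");t=cv2.imread("pics/t1_raw.png")
def up(im,a,b,w,h,k): return cv2.resize(np.ascontiguousarray(im[b:b+h,a:a+w]),None,fx=k,fy=k,interpolation=cv2.INTER_CUBIC)
A=up(t,220,145,90,90,6)   # carousel top
B=up(t,135,200,50,45,5)   # carrier top
cv2.imwrite("pics/c1.png",np.hstack([A,cv2.copyMakeBorder(B,0,540-225,0,0,0)]))
A=up(s,225,150,100,125,4.5)
B=up(s,145,180,40,65,5)
A=A[:560];B=cv2.copyMakeBorder(B,0,560-325,0,0,0)
cv2.imwrite("pics/c2.png",np.hstack([A,B]))
E
```

```text
(no output)
```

View pics/c1.png

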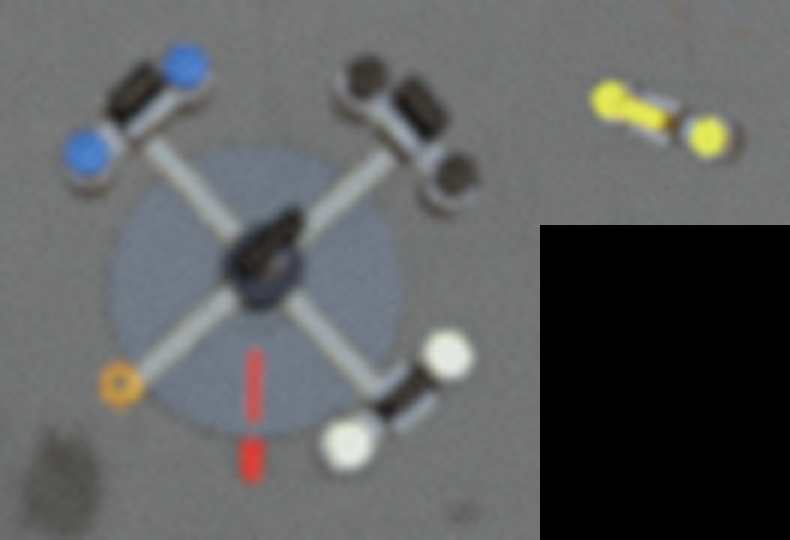

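View pics/c2.png

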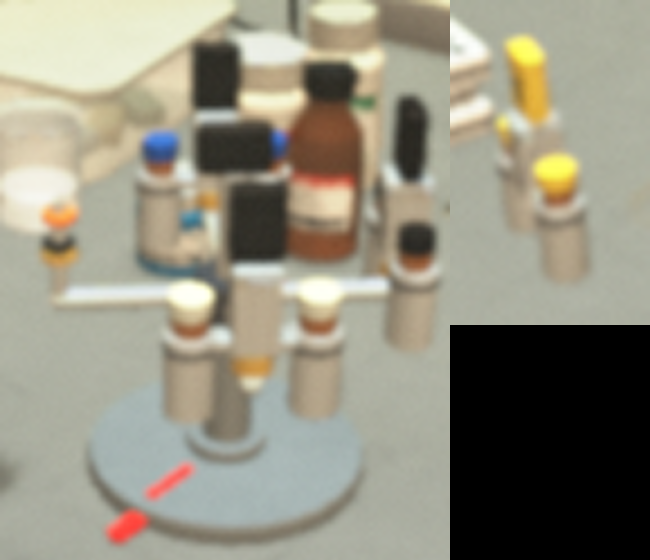

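```bash
cat > m1.py <<'E'
from h import *
t=cal("top");s=cal("scene")
T=lambda X,Y:(219.58+X/6,144.58+Y/6)
C=lambda X,Y:(134.6+(X-540)/5,199.6+Y/5)
S=lambda X,Y:(224.6+X/4.5,149.6+Y/4.5)
D=lambda X,Y:(144.6+(X-450)/5,179.6+Y/5)
b=[atz(t,*T(255,289.5),z) for z in(0,.02)];print("base",b)
k=atz(t,*T(271,244),.23);print("knob",k, tri(t,T(271,244),s,S(234,131)))
for z in(.188,.16):print("hook",atz(t,*T(120,384),z))
print("hook tri",tri(t,T(120,384),s,S(60,203)))
print("ptr",atz(t,*T(256,350),.02),atz(t,*T(251,483),.02))
a=atz(t,*C(610,100),.073);c=atz(t,*C(708,137),.073);print("caps",a,c,np.linalg.norm(a-c),(a+c)/2,np.arctan2(*(a-c)[1::-1]))
print("cap tri",tri(t,C(708,137),s,D(557,160)))
print("handle tri",tri(t,C(648,114),s,D(527,45)))
for z in(.135,):
  print(proj(s,[*((a+c)/2)[:2],z]), D(527,45))
E
python3 m1.py
```

```text
base [array([ 0.5712368 , -0.14372486,  0.        ]), array([ 0.56894399, -0.14298726,  0.02      ])]
knob [ 0.56728494 -0.14347017  0.23      ] (array([ 0.56728622, -0.14289136,  0.22555175]), np.float64(0.0019156215320751146))
hook [ 0.50265    -0.06808428  0.188     ]
hook [ 0.50493656 -0.06776807  0.16      ]
hook tri (array([ 0.50298571, -0.06796995,  0.18323415]), np.float64(0.00016133287130628898))
ptr [ 0.53461717 -0.14300252  0.02      ] [ 0.45979179 -0.13899864  0.02      ]
caps [0.47995368 0.22827114 0.073     ] [0.45515986 0.16482262 0.073     ] 0.06812082972768818 [0.46755677 0.19654688 0.073     ] 1.198271467897946
cap tri (array([0.45468705, 0.16414856, 0.07840807]), np.float64(0.0006087940928020693))
handle tri (array([0.46589999, 0.19201574, 0.13987697]), np.float64(0.002612132836651504))
[160.05373375 189.51636138] (160.0, 188.6)
```

```bash
cat > go.py <<'E'
import sys
from h import *
from scipy.spatial.transform import Rotation as R
# usage: go.py x y z(grasp point) jaw_angle_deg
o=telemetry.observe(); r=R.from_rotvec(o["tcp_rot"]); M=r.as_matrix()
print("t",o["clock"],"tcp",o["tcp_pos"].round(4),"jaw",np.degrees(np.arctan2(M[1,0],M[0,0])).round(2),"tilt",M[:,2].round(4),"F",o["contact_force"].round(2),"w",round(o["width"],3))
if len(sys.argv)>1:
    x,y,z,a=map(float,sys.argv[1:5]); p=np.array([x,y,z+.078]); d=M.T@(p-o["tcp_pos"])
    ca,sa=np.cos(np.radians(a)),np.sin(np.radians(a)); W=np.array([[ca,sa,0],[sa,-ca,0],[0,0,-1.]])
    rv=(r.inv()*R.from_matrix(W)).as_rotvec()
    print("shift",d.round(4),"rows>=",np.linalg.norm(d)/.0417,"turn",rv.round(4),"rows>=",np.linalg.norm(rv)/.124)
E
python3 go.py .568 -.1432 .295 40.9
```

```text
t 0.1 tcp [0.2068 0.5093 0.3016] jaw 67.9 tilt [-9.0e-04 -1.8e-03 -1.0e+00] F [ 0.19  0.06 -0.04] w 0.999
shift [-0.4688  0.5801 -0.0705] rows>= 17.96627089491947 turn [3.000e-04 2.000e-03 4.712e-01] rows>= 3.7996662725076478
```

Emit:
{"api": "move_arm", "payload": {
  "moves": "0 0 -0.0353 0 0 0 60; 0 0 -0.0353 0 0 0 60; -0.0234 0.029 0 0 0 0 60; -0.0234 0.029 0 0 0 0 60; -0.0234 0.029 0 0 0 0 60; -0.0234 0.029 0 0 0 0 60; -0.0234 0.029 0 0 0 0 60; -0.0234 0.029 0 0 0 0 60"
}}

```text
clock: 0.77
tcp_pos: [0.3156, 0.3124, 0.3728]
tcp_rot: [2.605, 1.755, -0.001]
contact_force: [0.3, 1.2, -0.2]
width: 0.601
```

Emit:
{"api": "move_arm", "payload": {
  "moves": "-0.0234 0.029 0 0 0 0 60; -0.0234 0.029 0 0 0 0 60; -0.0234 0.029 0 0 0 0 60; -0.0234 0.029 0 0 0 0 60; -0.0234 0.029 0 0 0 0 60; -0.0234 0.029 0 0 0 0 60; -0.0234 0.029 0 0 0 0 60; -0.0234 0.029 0 0 0 0 60"
}}

```text
clock: 1.43
tcp_pos: [0.4602, 0.0515, 0.3729]
tcp_rot: [-2.606, -1.754, 0.0]
contact_force: [0.9, 1.0, -0.0]
width: 0.602
```

Emit:
{"api": "move_arm", "payload": {
  "moves": "-0.0234 0.029 0 0 0 0 60; -0.0234 0.029 0 0 0 0 60; -0.0234 0.029 0 0 0 0 60; -0.0234 0.029 0 0 0 0 60; 0 0 0 0 0 0.118 60; 0 0 0 0 0 0.118 60; 0 0 0 0 0 0.118 60; 0 0 0 0 0 0.118 60"
}}

```text
clock: 2.1
tcp_pos: [0.5322, -0.0776, 0.3723]
tcp_rot: [-2.947, -1.086, 0.002]
contact_force: [0.2, -1.2, -0.3]
width: 0.597
```

```bash
python3 go.py .568 -.1432 .216 40.9; python3 - <<'E'
from h import *
shot("scene","s2",(200,90,340,270),4)
E
```

```text
t 2.1 tcp [ 0.5322 -0.0776  0.3723] jaw 40.47 tilt [-1.8e-03  6.0e-04 -1.0e+00] F [ 0.2  -1.24 -0.27] w 0.597
shift [-0.0153  0.0733  0.0782] rows>= 2.5963567529954448 turn [-0.0016  0.0009 -0.0075] rows>= 0.06250482033691536
```

View pics/s2.png

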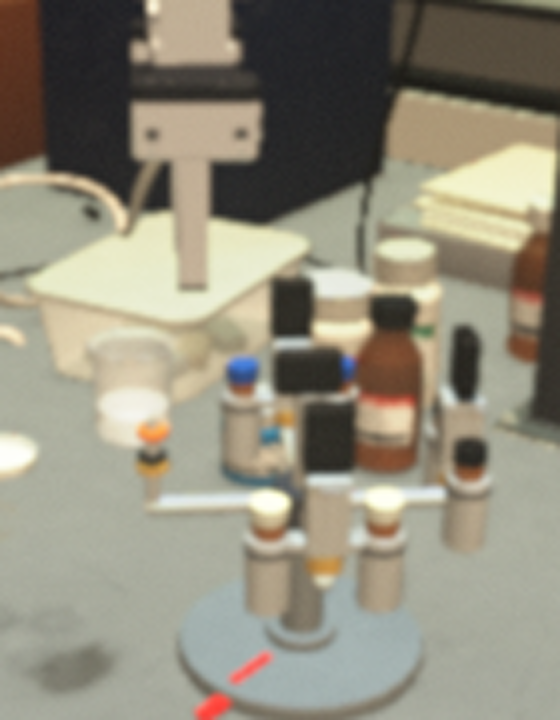

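The gripper is above and left of the knob, tips at crop (190,285). It stopped about 75 mm short, so I continue from there and then descend.

Emit:
{"api": "move_arm", "payload": {
  "moves": "-0.005 0.0244 0 0 0 -0.0075 60; -0.005 0.0244 0 0 0 0 60; -0.0053 0.0245 0 0 0 0 60; 0 0 0 0 0 0 60; 0 0 0 0 0 0 60"
}}

```text
clock: 2.57
tcp_pos: [0.5689, -0.1431, 0.3719]
tcp_rot: [-2.938, -1.107, 0.003]
contact_force: [-1.3, 0.7, 0.5]
width: 0.603
```

```bash
python3 go.py .568 -.1432 .216 40.9; python3 - <<'E'
from h import *
shot("top","t2",(215,140,315,240),6)
E
```

```text
t 2.5667 tcp [ 0.5689 -0.1431  0.3719] jaw 41.3 tilt [-0.0023  0.0012 -1.    ] F [-1.32  0.73  0.48] w 0.603
shift [-0.0007 -0.0003  0.0779] rows>= 1.8693192110247951 turn [-0.0025  0.0009  0.0069] rows>= 0.059561974129423656
```

Pose is right over the knob. I'll descend and grip.

Emit:
{"api": "move_arm", "payload": {
  "moves": "0 0 0.026 0 0 0 60; 0 0 0.026 0 0 0 60; 0 0 0.026 0 0 0 60; 0 0 0 0 0 0 0; 0 0 0 0 0 0 0; 0 0 0 0 0 0 0; 0 0 0 0 0 0 0; 0 0 0 0 0 0 0"
}}

```text
clock: 3.28
tcp_pos: [0.5694, -0.1423, 0.2979]
tcp_rot: [2.937, 1.107, 0.005]
contact_force: [0.0, -0.2, -0.5]
width: 0.283
```

```bash
python3 go.py .568 -.1432 .216 86.9
```

```text
t 3.2833 tcp [ 0.5694 -0.1423  0.2979] jaw 41.31 tilt [ 0.0042 -0.0013 -1.    ] F [ 0.04 -0.18 -0.55] w 0.283
shift [-0.0016 -0.0003  0.0039] rows>= 0.10237118448573795 turn [ 4.500e-03 -7.000e-04 -7.957e-01] rows>= 6.417304193188544
```

Emit:
{"api": "move_arm", "payload": {
  "moves": "0 0 0 0 0 0 0; 0 0 0 0 0 0 0; 0 0 0 0 0 0 0; 0 0 0 0 0 0 0; 0 0 0 0 0 0 0"
}}

```text
clock: 3.7
tcp_pos: [0.5695, -0.1422, 0.2971]
tcp_rot: [2.938, 1.107, 0.005]
contact_force: [1.7, 1.9, 5.9]
width: 0.146
```

Emit:
{"api": "move_arm", "payload": {
  "moves": "0 0 0 0 0 -0.04 0; 0 0 0 0 0 -0.08 0; 0 0 0 0 0 -0.08 0; 0 0 0 0 0 -0.08 0; 0 0 0 0 0 -0.08 0; 0 0 0 0 0 -0.08 0; 0 0 0 0 0 -0.08 0; 0 0 0 0 0 -0.08 0"
}}

```text
clock: 4.37
tcp_pos: [0.5696, -0.1421, 0.297]
tcp_rot: [2.475, 1.93, 0.005]
contact_force: [2.0, 2.5, 6.7]
width: 0.148
```

Emit:
{"api": "move_arm", "payload": {
  "moves": "0 0 0 0 0 -0.08 0; 0 0 0 0 0 -0.08 0; 0 0 0 0 0 -0.04 0; 0 0 0 0 0 0 0; 0 0 0 0 0 0 0; 0 0 0 0 0 0 0"
}}

```text
clock: 4.87
tcp_pos: [0.5696, -0.142, 0.2971]
tcp_rot: [2.274, 2.164, 0.004]
contact_force: [0.9, 1.0, 5.8]
width: 0.142
```

```bash
python3 go.py .568 -.1432 .216 86.9; python3 - <<'E'
from h import *
shot("top","t3",(215,140,315,240),6)
E
```

```text
t 4.8667 tcp [ 0.5696 -0.142   0.2971] jaw 87.18 tilt [ 0.004  0.    -1.   ] F [0.93 0.97 5.85] w 0.142
shift [-0.0012 -0.0015  0.0031] rows>= 0.08706039700989243 turn [ 0.0039 -0.0002  0.0048] rows>= 0.05037143697223046
```

View pics/t3.png

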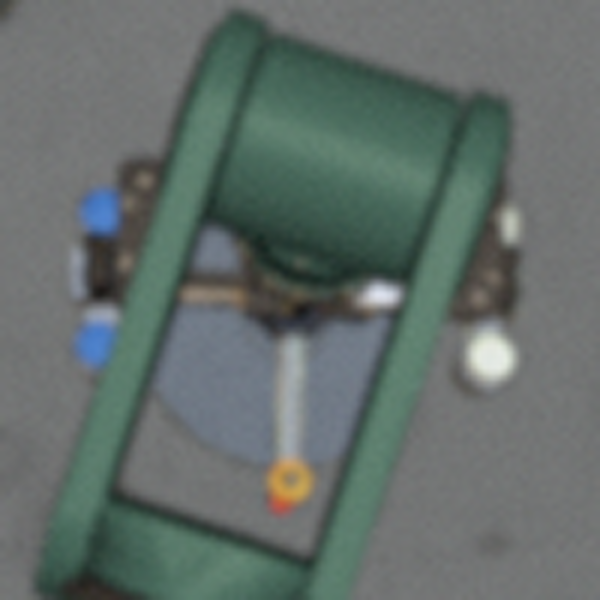

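The hook ring, at crop (291,481), now stands nearly over the pointer's tip at (280,500). I'll refine both directions by colour.

```bash
cat > m2.py <<'E'
from h import *
import sys
t=cal("top");ax=np.array([.568,-.1432])
a=cv2.imread("pics/t1_raw.png").astype(float);b=cv2.imread(f"pics/{sys.argv[1]}_raw.png").astype(float)
w=np.clip(a[:,:,2]-np.maximum(a[:,:,1],a[:,:,0])-50,0,None); m=np.zeros_like(w);m[198:230,250:275]=1;w=w*m
v,u=np.nonzero(w);g=w[v,u]
for z in(.005,.02):
    P=np.array([atz(t,x,y,z)[:2] for x,y in zip(u,v)]);c=np.average(P,0,g)
    C=((P-c)*g[:,None]).T@(P-c);e=np.linalg.eigh(C)[1][:,1];e*=-np.sign(e[0])
    print("ptr",z,c,"dir",np.degrees(np.arctan2(e[1],e[0])),"from axis",np.degrees(np.arctan2(*(c-ax)[::-1])))
def hook(im,u0,v0):
    w=np.clip(im[:,:,1]-im[:,:,0]-40,0,None);m=np.zeros_like(w);m[v0-6:v0+7,u0-6:u0+7]=1;w=w*m
    v,u=np.nonzero(w);g=w[v,u];x=np.average(u,weights=g);y=np.average(v,weights=g)
    p=atz(t,x,y,.172)[:2];print("hook",x,y,p,"r",np.linalg.norm(p-ax),"ang",np.degrees(np.arctan2(*(p-ax)[::-1])));return p
hook(a,240,209)
hook(b,*map(int,sys.argv[2:4]))
E
python3 m2.py t3 263 220
```

```text
ptr 0.005 [ 0.48851277 -0.14045376] dir 177.52991394600818 from axis 178.0212520249577
ptr 0.02 [ 0.48755889 -0.13992933] dir 177.52991394600818 from axis 177.67168546234313
hook 239.93653032440056 209.00846262341327 [ 0.50263167 -0.06897726] r 0.09890416582594488 ang 131.37052962012478
hook 262.8413524057217 220.20286085825748 [ 0.46755466 -0.13836036] r 0.10056186319546628 ang 177.24151821350625
```

Emit:
{"api": "move_arm", "payload": {
  "moves": "0 0 0 0 0 0 50; 0 0 0 0 0 0 50; 0 0 0 0 0 0 50; 0 0 0 0 0 0 50; 0 0 -0.03 0 0 0 50; 0 0 -0.035 0 0 0 60; 0 0 -0.035 0 0 0 60; 0 0 0 0 0 0 60"
}}

```text
clock: 5.58
tcp_pos: [0.5695, -0.1426, 0.4031]
tcp_rot: [2.269, 2.157, 0.009]
contact_force: [-0.1, -0.2, 0.3]
width: 0.599
```

```bash
python3 go.py .4665 .194 .285 -21.35
```

```text
t 5.5833 tcp [ 0.5695 -0.1426  0.4031] jaw 87.12 tilt [ 0.0115 -0.004  -0.9999] F [-0.13 -0.18  0.27] w 0.599
shift [ 0.3312 -0.1202  0.0376] rows>= 8.496591770643294 turn [ 0.0112 -0.0087  1.8931] rows>= 15.267159534232702
```

Emit:
{"api": "move_arm", "payload": {
  "moves": "0.0276 -0.01 0 0 0 0 60; 0.0276 -0.01 0 0 0 0 60; 0.0276 -0.01 0 0 0 0 60; 0.0276 -0.01 0 0 0 0 60; 0.0276 -0.01 0 0 0 0 60; 0.0276 -0.01 0 0 0 0 60; 0.0276 -0.01 0 0 0 0 60; 0.0276 -0.01 0 0 0 0 60"
}}

```text
clock: 6.25
tcp_pos: [0.4992, 0.0834, 0.3941]
tcp_rot: [-2.276, -2.164, 0.002]
contact_force: [-0.2, 0.4, 0.3]
width: 0.604
```

Emit:
{"api": "move_arm", "payload": {
  "moves": "0.0276 -0.01 0 0 0 0 60; 0.0276 -0.01 0 0 0 0 60; 0.0276 -0.01 0 0 0 0 60; 0.0276 -0.01 0 0 0 0 60; 0 0 0 0 0 0.118 60; 0 0 0 0 0 0.118 60; 0 0 0 0 0 0.118 60; 0 0 0 0 0 0.118 60"
}}

```text
clock: 6.92
tcp_pos: [0.4653, 0.1948, 0.394]
tcp_rot: [-2.723, -1.565, 0.003]
contact_force: [0.8, 0.1, 0.7]
width: 0.597
```

Emit:
{"api": "move_arm", "payload": {
  "moves": "0 0 0 0 0 0.118 60; 0 0 0 0 0 0.118 60; 0 0 0 0 0 0.118 60; 0 0 0 0 0 0.118 60; 0 0 0 0 0 0.118 60; 0 0 0 0 0 0.118 60; 0 0 0 0 0 0.118 60; 0 0 0 0 0 0.118 60"
}}

```text
clock: 7.58
tcp_pos: [0.4654, 0.1944, 0.394]
tcp_rot: [3.137, 0.155, -0.004]
contact_force: [-0.8, -0.2, -0.9]
width: 0.601
```

Emit:
{"api": "move_arm", "payload": {
  "moves": "0 0 0 0 0 0.118 60; 0 0 0 0 0 0.118 60; 0 0 0 0 0 0.118 60; 0 0 0 0 0 0.118 60; 0 0 0 0 0 0 60; 0 0 0 0 0 0 60"
}}

```text
clock: 8.08
tcp_pos: [0.4655, 0.1944, 0.3944]
tcp_rot: [3.089, -0.569, -0.002]
contact_force: [-0.8, -0.1, -0.7]
width: 0.6
```

```bash
python3 go.py .4665 .194 .16 -21.35
```

```text
t 8.0833 tcp [0.4655 0.1944 0.3944] jaw -20.89 tilt [-1.6e-03 -3.0e-04 -1.0e+00] F [-0.84 -0.11 -0.66] w 0.6
shift [ 1.300e-03 -1.000e-04  1.564e-01] rows>= 3.74995430891877 turn [0.0009 0.0014 0.0081] rows>= 0.06679678584291163
```

Emit:
{"api": "move_arm", "payload": {
  "moves": "0.0013 -0.003 0.035 0 0 0.008 60; 0 0 0.035 0 0 0 60; 0 0 0.035 0 0 0 60; 0 0 0.025 0 0 0 60; 0 0 0.015 0 0 0 60; 0 0 0.01 0 0 0 60; 0 0 0 0 0 0 60"
}}

```text
clock: 8.67
tcp_pos: [0.4668, 0.1965, 0.2373]
tcp_rot: [3.085, -0.583, -0.008]
contact_force: [-0.4, 0.4, 1.0]
width: 0.599
```

```bash
python3 go.py .4676 .1965 .115 -21.35;python3 - <<'E'
from h import *
shot("scene","s3",(110,130,230,260),5)
E
```

```text
t 8.6667 tcp [0.4668 0.1965 0.2373] jaw -21.42 tilt [-0.0053 -0.0014 -1.    ] F [-0.4   0.43  0.97] w 0.599
shift [ 0.001  -0.0005  0.0443] rows>= 1.0634618822248076 turn [ 0.0033  0.0044 -0.0012] rows>= 0.045138729648923515
```

View pics/s3.png

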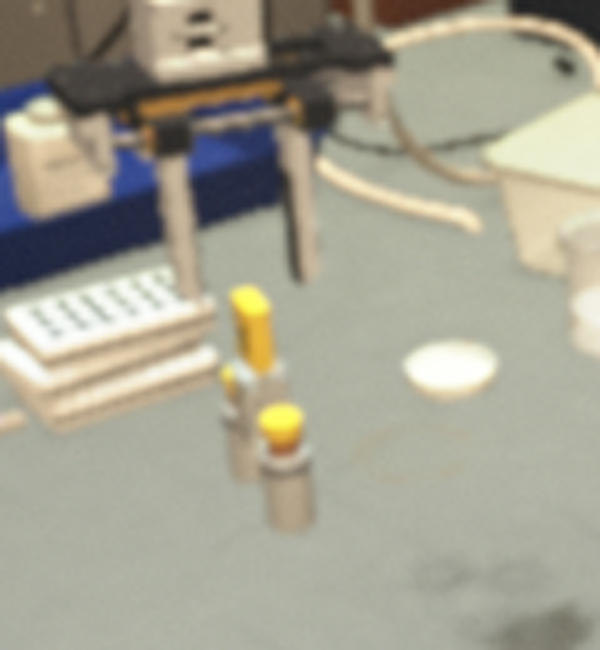

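The fingertips, at (190,290) and (305,275), straddle the handle top at (250,292). I'll descend and close.

Emit:
{"api": "move_arm", "payload": {
  "moves": "0.001 0 0.015 0 0 0 60; 0 0 0.015 0 0 0 60; 0 0 0.014 0 0 0 60; 0 0 0 0 0 0 30; 0 0 0 0 0 0 0; 0 0 0 0 0 0 0; 0 0 0 0 0 0 0; 0 0 0 0 0 0 0"
}}

```text
clock: 9.38
tcp_pos: [0.4695, 0.1966, 0.1978]
tcp_rot: [-3.085, 0.586, -0.004]
contact_force: [-0.3, -0.4, -1.3]
width: 0.282
```

Emit:
{"api": "move_arm", "payload": {
  "moves": "0 0 0 0 0 0 0; 0 0 0 0 0 0 0; 0 0 0 0 0 0 0; 0 0 0 0 0 0 0; 0 0 0 0 0 0 0; 0 0 0 0 0 0 0"
}}

```text
clock: 9.88
tcp_pos: [0.4691, 0.1965, 0.1968]
tcp_rot: [-3.086, 0.586, -0.001]
contact_force: [-0.8, -0.7, 3.2]
width: 0.143
```

```bash
python3 go.py .4676 -.1384 .285 -2.6
```

```text
t 9.8833 tcp [0.4691 0.1965 0.1968] jaw -21.52 tilt [ 1.e-03  3.e-04 -1.e+00] F [-0.79 -0.71  3.21] w 0.143
shift [ 0.1216  0.312  -0.1663] rows>= 8.964550214604952 turn [-0.0005 -0.0009 -0.3302] rows>= 2.662650500761103
```

Emit:
{"api": "move_arm", "payload": {
  "moves": "0 0 -0.02 0 0 0 0; 0 0 -0.0366 0 0 0 0; 0 0 -0.0366 0 0 0 0; 0 0 -0.0366 0 0 0 0; 0 0 -0.0366 0 0 0 0; 0.0122 0.0312 0 0 0 0 0; 0.0122 0.0312 0 0 0 0 0; 0.0122 0.0312 0 0 0 0 0"
}}

```text
clock: 10.55
tcp_pos: [0.4683, 0.0953, 0.3627]
tcp_rot: [-3.087, 0.583, -0.0]
contact_force: [0.2, 0.4, -1.0]
width: 0.146
```

Emit:
{"api": "move_arm", "payload": {
  "moves": "0.0122 0.0312 0 0 0 0 0; 0.0122 0.0312 0 0 0 0 0; 0.0122 0.0312 0 0 0 0 0; 0.0122 0.0312 0 0 0 0 0; 0.0122 0.0312 0 0 0 0 0; 0.0122 0.0312 0 0 0 0 0; 0.0122 0.0312 0 0 0 0 0; 0 0 0 0 0 -0.11 0"
}}

```text
clock: 11.22
tcp_pos: [0.4669, -0.1432, 0.3608]
tcp_rot: [3.111, -0.423, -0.007]
contact_force: [-1.3, -6.2, 0.1]
width: 0.148
```

Emit:
{"api": "move_arm", "payload": {
  "moves": "0 0 0 0 0 -0.11 0; 0 0 0 0 0 -0.11 0; 0 0 0 0 0 0 0; 0 0 0 0 0 0 0; 0 0 0 0 0 0 0; 0 0 0 0 0 0 0"
}}

```text
clock: 11.72
tcp_pos: [0.4677, -0.1385, 0.3621]
tcp_rot: [-3.141, 0.074, 0.002]
contact_force: [-0.3, 0.2, -3.1]
width: 0.148
```

```bash
python3 go.py .4676 -.1384 .285 -2.6; python3 - <<'E'
from h import *
shot("scene","s4",(200,100,330,240),4); shot("top","t4",(235,180,285,270),6)
a=cv2.imread("pics/s4.png");b=cv2.imread("pics/t4.png")
h=max(a.shape[0],b.shape[0]);f=lambda i:cv2.copyMakeBorder(i,0,h-i.shape[0],0,0,0)
x=np.hstack([f(a),f(b)]);print(x.shape);cv2.imwrite("pics/st4.png",x[:600,:800])
E
```

```text
t 11.7167 tcp [ 0.4677 -0.1385  0.3621] jaw -2.68 tilt [-0.0015  0.     -1.    ] F [-0.27  0.17 -3.15] w 0.148
shift [-0.0001 -0.0001 -0.0009] rows>= 0.021513554883012962 turn [ 0.      0.0015 -0.0014] rows>= 0.016965432512481074
(560, 820, 3)
```

View pics/st4.png

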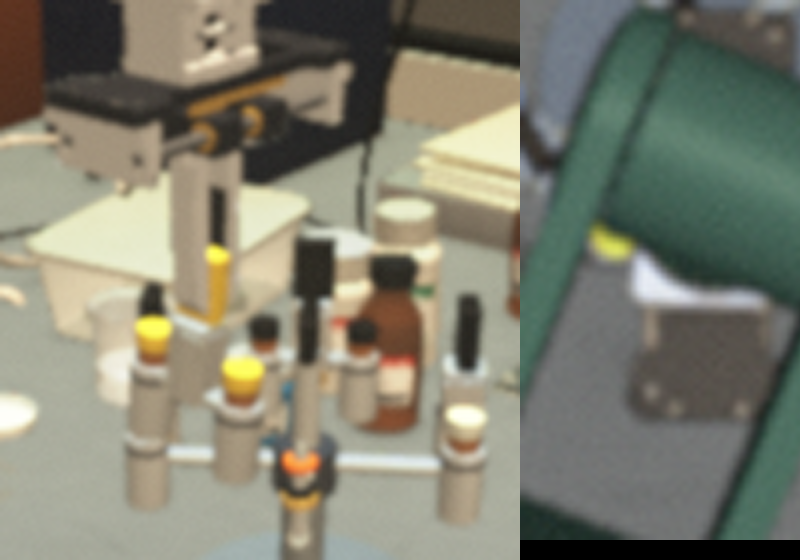

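The free hook, at crop (302,465), is no longer under the carrier, whose hub is at (205,400). The hanging cups caught the pin during the sweep and turned the rotor about 40° too far. I'll lift clear, put the carrier back on the bench, turn the rotor back by the knob, and come in higher next time.

Emit:
{"api": "move_arm", "payload": {
  "moves": "0 0 -0.03 0 0 0 0; 0 0 -0.033 0 0 0 0; 0 0 -0.033 0 0 0 0; 0 0 0 0 0 0 0; 0 0 0 0 0 0 0"
}}

```text
clock: 12.23
tcp_pos: [0.4683, -0.1384, 0.4613]
tcp_rot: [3.139, -0.071, 0.009]
contact_force: [0.7, 0.0, -2.1]
width: 0.147
```

```bash
python3 go.py .4676 .1965 .38 -2.6;python3 - <<'E'
from h import *
shot("top","t5",(215,140,315,240),6); shot("scene","s5",(200,90,330,240),4)
s=cal("scene")
for a in (200,210,217,225): print(a,proj(s,[.568+.1*np.cos(np.radians(a)),-.1432+.1*np.sin(np.radians(a)),.175]))
im=cv2.imread("pics/s5_raw.png").astype(float);w=np.clip(im[:,:,2]-im[:,:,0]-120,0,None);m=np.zeros_like(w);m[200:230,262:290]=1
v,u=np.nonzero(w*m);print(u.mean(),v.mean(),len(u))
E
```

```text
t 12.2333 tcp [ 0.4683 -0.1384  0.4613] jaw -2.6 tilt [ 0.0058 -0.0018 -1.    ] F [ 0.72  0.02 -2.11] w 0.147
shift [-0.0159 -0.3345  0.0027] rows>= 8.031397835264956 turn [ 0.0016 -0.0059 -0.    ] rows>= 0.04919161534223888
200 [266.0987322  214.56427564]
210 [273.40172673 215.34311842]
217 [278.61313    215.51946001]
225 [284.52301787 215.34252033]
274.6578947368421 217.26315789473685 38
```

View pics/s5.png

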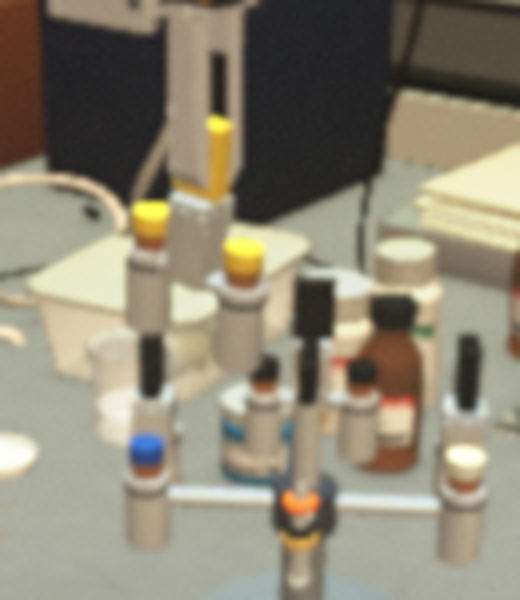

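The hook is now at about 211° (crop (300,503)), and the carrier hangs upright in the gripper, clear of everything. I'll set it down near its old spot.

Emit:
{"api": "move_arm", "payload": {
  "moves": "-0.0016 -0.0335 0 0 0 0 0; -0.0016 -0.0335 0 0 0 0 0; -0.0016 -0.0335 0 0 0 0 0; -0.0016 -0.0335 0 0 0 0 0; -0.0016 -0.0335 0 0 0 0 0; -0.0016 -0.0335 0 0 0 0 0; -0.0016 -0.0335 0 0 0 0 0; -0.0016 -0.0335 0 0 0 0 0"
}}

```text
clock: 13.0
tcp_pos: [0.4668, 0.1314, 0.4561]
tcp_rot: [3.14, -0.071, -0.007]
contact_force: [0.7, -0.4, -2.1]
width: 0.148
```

Emit:
{"api": "move_arm", "payload": {
  "moves": "-0.0016 -0.0335 0 0 0 0 0; -0.0016 -0.0335 0 0 0 0 0; 0 0 0.036 0 0 0 0; 0 0 0.036 0 0 0 0; 0 0 0.036 0 0 0 0; 0 0 0.036 0 0 0 0; 0 0 0.036 0 0 0 0; 0 0 0.036 0 0 0 0"
}}

```text
clock: 13.67
tcp_pos: [0.4655, 0.1966, 0.2383]
tcp_rot: [3.14, -0.071, -0.006]
contact_force: [-0.1, -0.1, -1.4]
width: 0.148
```

Emit:
{"api": "move_arm", "payload": {
  "moves": "0 0 0.02 0 0 0 0; 0 0 0.012 0 0 0 0; 0 0 0.006 0 0 0 0; 0 0 0 0 0 0 0; 0 0 0 0 0 0 0"
}}

```text
clock: 14.08
tcp_pos: [0.4676, 0.197, 0.2055]
tcp_rot: [-3.14, 0.072, -0.002]
contact_force: [0.2, -0.2, -1.0]
width: 0.147
```

```bash
python3 go.py .4676 .1965 .1188 -2.6
```

```text
t 14.0833 tcp [0.4676 0.197  0.2055] jaw -2.61 tilt [ 1.4e-03  6.0e-04 -1.0e+00] F [ 0.22 -0.16 -1.03] w 0.147
shift [0.     0.0005 0.0087] rows>= 0.21004005168398726 turn [-0.0007 -0.0014 -0.0002] rows>= 0.012515243965111104
```

Emit:
{"api": "move_arm", "payload": {
  "moves": "0 0 0.002 0 0 0 0; 0 0 0.002 0 0 0 0; 0 0 0.002 0 0 0 0; 0 0 0.001 0 0 0 0; 0 0 0 0 0 0 0"
}}

```text
clock: 14.5
tcp_pos: [0.4679, 0.1971, 0.2001]
tcp_rot: [-3.14, 0.071, -0.005]
contact_force: [-2.1, -0.1, 4.7]
width: 0.149
```

Emit:
{"api": "move_arm", "payload": {
  "moves": "0 0 0.001 0 0 0 0; 0 0 0.001 0 0 0 0; 0 0 0 0 0 0 0"
}}

```text
clock: 14.75
tcp_pos: [0.468, 0.1975, 0.1998]
tcp_rot: [-3.138, 0.071, -0.007]
contact_force: [-2.5, 1.1, 10.9]
width: 0.149
```

Emit:
{"api": "move_arm", "payload": {
  "moves": "0 0 0 0 0 0 60; 0 0 0 0 0 0 60; 0 0 0 0 0 0 60; 0 0 0 0 0 0 60; 0 0 -0.03 0 0 0 60; 0 0 -0.04 0 0 0 60; 0 0 -0.04 0 0 0 60; 0 0 -0.04 0 0 0 60"
}}

```text
clock: 15.42
tcp_pos: [0.4668, 0.1966, 0.3466]
tcp_rot: [3.14, -0.072, -0.002]
contact_force: [-0.2, 0.6, -0.3]
width: 0.596
```

```bash
python3 go.py .568 -.1432 .32 -58.5; python3 - <<'E'
from h import *
shot("top","t6",(140,190,190,240),6);shot("scene","s6",(140,180,190,240),5)
E
```

```text
t 15.4167 tcp [0.4668 0.1966 0.3466] jaw -2.61 tilt [-1.6e-03 -4.0e-04 -1.0e+00] F [-0.17  0.63 -0.32] w 0.596
shift [ 0.1165  0.3349 -0.0514] rows>= 8.592083649898768 turn [0.0012 0.0012 0.9754] rows>= 7.866433759737073
```

Emit:
{"api": "move_arm", "payload": {
  "moves": "0 0 -0.037 0 0 0 60; 0.0116 0.0335 -0.015 0 0 0 60; 0.0117 0.0335 0 0 0 0 60; 0.0116 0.0335 0 0 0 0 60; 0.0117 0.0335 0 0 0 0 60; 0.0116 0.0335 0 0 0 0 60; 0.0117 0.0335 0 0 0 0 60; 0.0116 0.0335 0 0 0 0 60"
}}

```text
clock: 16.18
tcp_pos: [0.5381, -0.0429, 0.3964]
tcp_rot: [-3.14, 0.072, 0.002]
contact_force: [1.3, 0.3, 0.4]
width: 0.6
```

Emit:
{"api": "move_arm", "payload": {
  "moves": "0.0117 0.0335 0 0 0 0 60; 0.0116 0.0335 0 0 0 0 60; 0.0117 0.0335 0 0 0 0 60; 0 0 0 0 0 0.12 60; 0 0 0 0 0 0.12 60; 0 0 0 0 0 0.12 60; 0 0 0 0 0 0.12 60; 0 0 0 0 0 0.12 60"
}}

```text
clock: 16.85
tcp_pos: [0.5684, -0.1435, 0.3961]
tcp_rot: [-2.976, 1.006, 0.004]
contact_force: [-0.2, -0.3, -0.2]
width: 0.596
```

Emit:
{"api": "move_arm", "payload": {
  "moves": "0 0 0 0 0 0.12 60; 0 0 0 0 0 0.12 60; 0 0 0 0 0 0.12 60; 0 0 0 0 0 0.015 60; 0 0 0 0 0 0 60; 0 0 0 0 0 0 60"
}}

```text
clock: 17.35
tcp_pos: [0.5683, -0.1432, 0.397]
tcp_rot: [2.743, -1.531, -0.002]
contact_force: [-0.6, 0.4, 0.2]
width: 0.599
```

```bash
python3 go.py .568 -.1432 .216 -58.5; python3 - <<'E'
from h import *
shot("top","t7",(215,140,315,240),6)
E
python3 m2.py t7 264 218
```

```text
t 17.35 tcp [ 0.5683 -0.1432  0.397 ] jaw -58.34 tilt [-9.e-04  4.e-04 -1.e+00] F [-0.61  0.42  0.18] w 0.599
shift [-1.00e-04  2.00e-04  1.03e-01] rows>= 2.4693737937490394 turn [0.0006 0.0009 0.0029] rows>= 0.024561415886779507
ptr 0.005 [ 0.48851277 -0.14045376] dir 177.52991394600818 from axis 178.0212520249577
ptr 0.02 [ 0.48755889 -0.13992933] dir 177.52991394600818 from axis 177.67168546234313
hook 239.93653032440056 209.00846262341327 [ 0.50263167 -0.06897726] r 0.09890416582594488 ang 131.37052962012478Traceback (most recent call last):
  File "m2.py", line 16, in <module>
    hook(b,*map(int,sys.argv[2:4]))
    ~~~~^^^^^^^^^^^^^^^^^^^^^^^^^^^
  File "m2.py", line 13, in hook
    v,u=np.nonzero(w);g=w[v,u];x=np.average(u,weights=g);y=np.average(v,weights=g)
                                 ~~~~~~~~~~^^^^^^^^^^^^^
    raise ZeroDivisionError(
        "Weights sum to zero, can't be normalized")
ZeroDivisionError: Weights sum to zero, can't be normalized
```

Emit:
{"api": "move_arm", "payload": {
  "moves": "0 0 0.035 0 0 0 60; 0 0 0.035 0 0 0 60; 0 0 0.031 0 0 0 60; 0 0 0 0 0 0 0; 0 0 0 0 0 0 0; 0 0 0 0 0 0 0; 0 0 0 0 0 0 0; 0 0 0 0 0 0 0"
}}

```text
clock: 18.07
tcp_pos: [0.5693, -0.1435, 0.3001]
tcp_rot: [-2.741, 1.533, -0.009]
contact_force: [-0.1, 0.1, 0.6]
width: 0.282
```

Emit:
{"api": "move_arm", "payload": {
  "moves": "0 0 0 0 0 0 0; 0 0 0 0 0 0 0; 0 0 0 0 0 0 0; 0 0 0 0 0 0 0; 0 0 0 0 0 0 0"
}}

```text
clock: 18.48
tcp_pos: [0.5684, -0.1427, 0.2985]
tcp_rot: [-2.741, 1.533, -0.003]
contact_force: [-1.3, 1.7, 6.0]
width: 0.146
```

Emit:
{"api": "move_arm", "payload": {
  "moves": "0 0 0 0 0 0.04 0; 0 0 0 0 0 0.08 0; 0 0 0 0 0 0.08 0; 0 0 0 0 0 0.08 0; 0 0 0 0 0 0.08 0; 0 0 0 0 0 0.08 0; 0 0 0 0 0 0.08 0; 0 0 0 0 0 0.05 0"
}}

```text
clock: 19.15
tcp_pos: [0.5683, -0.1421, 0.2985]
tcp_rot: [-2.195, 2.244, -0.0]
contact_force: [-2.0, 4.3, 5.8]
width: 0.146
```

Emit:
{"api": "move_arm", "payload": {
  "moves": "0 0 0 0 0 0.023 0; 0 0 0 0 0 0 0; 0 0 0 0 0 0 0; 0 0 0 0 0 0 0"
}}

```text
clock: 19.48
tcp_pos: [0.5683, -0.1421, 0.2985]
tcp_rot: [-2.173, 2.266, -0.0]
contact_force: [-2.6, 3.6, 6.3]
width: 0.15
```

```bash
python3 go.py .568 -.1432 .216 -92.4; python3 - <<'E'
from h import *
shot("top","t8",(215,140,315,240),6)
E
python3 m2.py t8 263 220
```

```text
t 19.4833 tcp [ 0.5683 -0.1421  0.2985] jaw -92.39 tilt [ 0.0018  0.0013 -1.    ] F [-2.57  3.59  6.26] w 0.15
shift [0.0011 0.0003 0.0045] rows>= 0.11162845827638376 turn [-0.0017  0.0014  0.0002] rows>= 0.01790334941694202
ptr 0.005 [ 0.48851277 -0.14045376] dir 177.52991394600818 from axis 178.0212520249577
ptr 0.02 [ 0.48755889 -0.13992933] dir 177.52991394600818 from axis 177.67168546234313
hook 239.93653032440056 209.00846262341327 [ 0.50263167 -0.06897726] r 0.09890416582594488 ang 131.37052962012478
hook 263.07234042553193 220.03687943262412 [ 0.46805106 -0.13907263] r 0.1000341224843973 ang 177.63532667333646
```

The hook is back at 177.6°, against 177.5 to 178.0° for the pointer. I'll release the knob, lift, and measure where the carrier stands from the t6 picture.

Emit:
{"api": "move_arm", "payload": {
  "moves": "0 0 0 0 0 0 50; 0 0 0 0 0 0 50; 0 0 0 0 0 0 50; 0 0 0 0 0 0 50; 0 0 -0.03 0 0 0 50; 0 0 -0.035 0 0 0 60; 0 0 -0.035 0 0 0 60; 0 0 0 0 0 0 60"
}}

```text
clock: 20.2
tcp_pos: [0.5692, -0.1437, 0.4052]
tcp_rot: [-2.169, 2.264, -0.02]
contact_force: [0.0, -0.4, 1.5]
width: 0.599
```

```bash
python3 go.py .4678 .197 .32 -2.6; python3 - <<'E'
from h import *
a=cv2.imread("pics/t6.png");b=cv2.imread("pics/s6.png");b=cv2.copyMakeBorder(b,0,0,0,0,0)
h=max(a.shape[0],b.shape[0]);f=lambda i:cv2.copyMakeBorder(i,0,h-i.shape[0],0,0,0)
c=f(cv2.imread("pics/t8.png"))if 0 else None
cv2.imwrite("pics/st6.png",np.hstack([f(a),f(b)]))
E
```

```text
t 20.2 tcp [ 0.5692 -0.1437  0.4052] jaw -92.47 tilt [ 0.0132 -0.0048 -0.9999] F [ 0.   -0.37  1.45] w 0.599
shift [-0.336   0.116   0.0042] rows>= 8.525178762733335 turn [-0.0072 -0.0138 -1.5684] rows>= 12.649283142569612
```

View pics/st6.png

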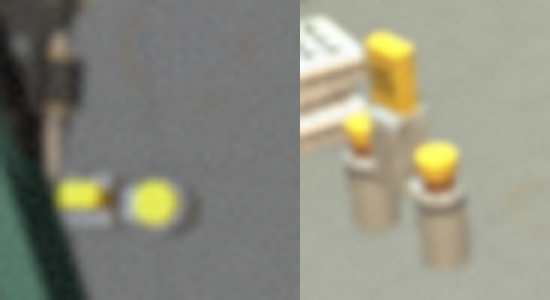

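```bash
python3 - <<'E'
from h import *
t=cal("top");s=cal("scene")
C=lambda X,Y:(139.58+X/6,189.58+Y/6)
D=lambda X,Y:(139.6+(X-300)/5,179.6+Y/5)
print(atz(t,*C(155,202),.073),tri(t,C(155,202),s,D(436,152)))
print(atz(s,*D(358,124),.073),atz(s,*D(436,152),.073))
print("handle right edge",atz(t,*C(105,194),.135))
p=atz(s,*D(390,42),.135);print("handle top scene",p)
E
```

```text
[0.46742366 0.17389901 0.073     ] (array([0.46667223, 0.17405141, 0.07534507]), np.float64(0.0016589020715567992))
[0.46429097 0.24305578 0.073     ] [0.46889866 0.17820488 0.073     ]
handle right edge [0.46864131 0.18936601 0.135     ]
handle top scene [0.47008437 0.21031287 0.135     ]
```

Emit:
{"api": "move_arm", "payload": {
  "moves": "-0.028 0.0097 0 0 0 0 60; -0.028 0.0097 0 0 0 0 60; -0.028 0.0097 0 0 0 0 60; -0.028 0.0097 0 0 0 0 60; -0.028 0.0097 0 0 0 0 60; -0.028 0.0097 0 0 0 0 60; -0.028 0.0097 0 0 0 0 60; -0.028 0.0097 0 0 0 0 60"
}}

```text
clock: 20.87
tcp_pos: [0.4998, 0.085, 0.3963]
tcp_rot: [2.173, -2.269, 0.0]
contact_force: [0.6, 0.0, 0.3]
width: 0.601
```

Emit:
{"api": "move_arm", "payload": {
  "moves": "-0.028 0.0097 0 0 0 0 60; -0.028 0.0097 0 0 0 0 60; -0.028 0.0097 0 0 0 0 60; -0.028 0.0097 0 0 0 0 60; 0 0 0 0 0 -0.12 60; 0 0 0 0 0 -0.12 60; 0 0 0 0 0 -0.12 60; 0 0 0 0 0 -0.12 60"
}}

```text
clock: 21.53
tcp_pos: [0.4663, 0.1978, 0.3962]
tcp_rot: [2.656, -1.678, -0.0]
contact_force: [-0.9, -0.1, -0.3]
width: 0.598
```

Emit:
{"api": "move_arm", "payload": {
  "moves": "0 0 0 0 0 -0.12 60; 0 0 0 0 0 -0.12 60; 0 0 0 0 0 -0.12 60; 0 0 0 0 0 -0.12 60; 0 0 0 0 0 -0.12 60; 0 0 0 0 0 -0.12 60; 0 0 0 0 0 -0.12 60; 0 0 0 0 0 -0.12 60"
}}

```text
clock: 22.2
tcp_pos: [0.4665, 0.1974, 0.3962]
tcp_rot: [3.13, -0.263, -0.0]
contact_force: [0.9, 0.6, -0.7]
width: 0.601
```

Emit:
{"api": "move_arm", "payload": {
  "moves": "0 0 0.04 0 0 -0.12 60; 0 0 0.04 0 0 -0.008 60; 0 0 0.03 0 0 0 60; 0 0 0.02 0 0 0 60; 0 0 0 0 0 0 60"
}}

```text
clock: 22.62
tcp_pos: [0.4641, 0.1967, 0.2604]
tcp_rot: [3.137, -0.072, -0.017]
contact_force: [-0.2, -0.3, -0.4]
width: 0.604
```

```bash
python3 go.py .4678 .197 .117 -2.6
```

```text
t 22.6167 tcp [0.4641 0.1967 0.2604] jaw -2.62 tilt [-0.0108 -0.0034 -0.9999] F [-0.19 -0.29 -0.35] w 0.604
shift [ 0.0044 -0.0008  0.0653] rows>= 1.5700294477268686 turn [ 0.0039  0.0107 -0.0004] rows>= 0.09151353367603149
```

The carrier slid about 11 mm along the handle when it hit the pin, so its centre is now at y ≈ 0.2075. I'll re-grip it centred.

Emit:
{"api": "move_arm", "payload": {
  "moves": "0.001 -0.0113 0 0 0 0 60; 0 0 0.015 0 0 0 60; 0 0 0.02 0 0 0 60; 0 0 0.015 0 0 0 60; 0 0 0.011 0 0 0 60; 0 0 0 0 0 0 30; 0 0 0 0 0 0 0; 0 0 0 0 0 0 0"
}}

```text
clock: 23.28
tcp_pos: [0.4688, 0.2092, 0.2076]
tcp_rot: [-3.14, 0.071, -0.005]
contact_force: [0.4, 0.6, -0.3]
width: 0.422
```

Emit:
{"api": "move_arm", "payload": {
  "moves": "0 0 0 0 0 0 0; 0 0 0 0 0 0 0; 0 0 0 0 0 0 0; 0 0 0 0 0 0 0; 0 0 0 0 0 0 0; 0 0 0 0 0 0 0; 0 0 0 0 0 0 0"
}}

```text
clock: 23.87
tcp_pos: [0.4681, 0.2088, 0.2062]
tcp_rot: [-3.14, 0.072, -0.002]
contact_force: [0.1, -0.6, 3.2]
width: 0.144
```

```bash
python3 go.py .468 -.1391 .355 -2.4
```

```text
t 23.8667 tcp [0.4681 0.2088 0.2062] jaw -2.61 tilt [ 1.1e-03  3.0e-04 -1.0e+00] F [ 0.06 -0.63  3.15] w 0.144
shift [ 0.016   0.3474 -0.2269] rows>= 9.958623183177458 turn [-0.0004 -0.001  -0.0037] rows>= 0.031042055322915162
```

Emit:
{"api": "move_arm", "payload": {
  "moves": "0 0 0 0 0 0 40; 0 0 0 0 0 0 40; 0 0 0.005 0 0 0 40; 0 0 0.005 0 0 0 30; 0 0 0 0 0 0 0; 0 0 0 0 0 0 0; 0 0 0 0 0 0 0; 0 0 0 0 0 0 0"
}}

```text
clock: 24.53
tcp_pos: [0.4677, 0.2087, 0.1953]
tcp_rot: [3.141, -0.071, -0.001]
contact_force: [-0.9, 0.6, -2.0]
width: 0.144
```

Emit:
{"api": "move_arm", "payload": {
  "moves": "0 0 0 0 0 0 0; 0 0 0 0 0 0 0; 0 0 0 0 0 0 0; 0 0 -0.02 0 0 0 0; 0 0 -0.037 0 0 0 0; 0 0 -0.038 0 0 0 0; 0 0 -0.038 0 0 0 0; 0 0 -0.038 0 0 0 0"
}}

```text
clock: 25.2
tcp_pos: [0.4675, 0.2086, 0.3684]
tcp_rot: [-3.141, 0.071, 0.0]
contact_force: [0.3, 0.9, -2.6]
width: 0.149
```

```bash
python3 go.py .468 -.1391 .35 -2.4
```

```text
t 25.2 tcp [0.4675 0.2086 0.3684] jaw -2.61 tilt [-2.e-04  1.e-04 -1.e+00] F [ 0.32  0.94 -2.58] w 0.149
shift [ 0.0163  0.3473 -0.0597] rows>= 8.460758953532858 turn [-0.0001  0.0002 -0.0036] rows>= 0.029178413566635895
```

Emit:
{"api": "move_arm", "payload": {
  "moves": "0 0 -0.03 0 0 0 0; 0 0 -0.03 0 0 0 0; 0.0014 0.0316 0 0 0 0 0; 0.0015 0.0316 0 0 0 0 0; 0.0015 0.0316 0 0 0 0 0; 0.0015 0.0316 0 0 0 0 0; 0.0015 0.0316 0 0 0 0 0; 0.0015 0.0316 0 0 0 0 0"
}}

```text
clock: 25.87
tcp_pos: [0.4678, 0.0176, 0.4268]
tcp_rot: [3.141, -0.071, 0.001]
contact_force: [0.8, -0.7, -2.0]
width: 0.148
```

Emit:
{"api": "move_arm", "payload": {
  "moves": "0.0015 0.0316 0 0 0 0 0; 0.0015 0.0316 0 0 0 0 0; 0.0015 0.0316 0 0 0 0 0; 0.0015 0.0316 0 0 0 0 0; 0.0014 0.0313 0 0 0 0 0; 0 0 0 0 0 0 0; 0 0 0 0 0 0 0; 0 0 0 0 0 0 0"
}}

```text
clock: 26.53
tcp_pos: [0.4683, -0.1387, 0.4266]
tcp_rot: [-3.14, 0.072, 0.0]
contact_force: [-0.2, 0.9, -1.4]
width: 0.147
```

```bash
python3 go.py .468 -.1391 .285 -2.4; python3 - <<'E'
from h import *
shot("scene","s9",(200,80,330,260),4);shot("top","t9",(225,180,295,240),6)
a=cv2.imread("pics/s9.png")[:600]
cv2.imwrite("pics/s9.png",a)
E
```

```text
t 26.5333 tcp [ 0.4683 -0.1387  0.4266] jaw -2.62 tilt [-1.e-04  9.e-04 -1.e+00] F [-0.23  0.9  -1.37] w 0.147
shift [-0.0003  0.0005  0.0636] rows>= 1.5257120397863806 turn [-0.0009  0.0001 -0.0038] rows>= 0.031125185353757398
```

View pics/s9.png

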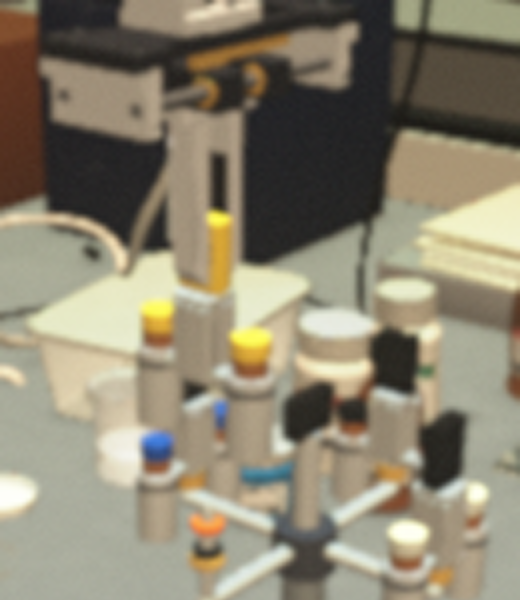

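```bash
python3 - <<'E'
from h import *
s=cal("scene");P=lambda p:((proj(s,p)-[199.6,79.6])*4).round(1)
im=cv2.imread("pics/s9_raw.png").astype(float);o=telemetry.observe();g=o["tcp_pos"][2]-.078;U=g-.1173;a=np.radians(87.4);e=np.array([np.cos(a),np.sin(a)])
c=o["tcp_pos"][:2]
def cen(w,X0,X1,Y0,Y1):
    m=np.zeros_like(w);m[int(80+Y0/4):int(80+Y1/4),int(200+X0/4):int(200+X1/4)]=1;w=w*m;v,u=np.nonzero(w);k=w[v,u]
    return ((np.average(u,weights=k)-199.6)*4).round(1),((np.average(v,weights=k)-79.6)*4).round(1)
y=np.clip(im[:,:,1]-im[:,:,0]-60,0,None)
print("yellow L",cen(y,130,182,290,345),"R",cen(y,225,275,320,372))
for dz in(.06,.066,.073):
    print(dz,"pred L",P([*(c+.034*e),U+dz]),"R",P([*(c-.034*e),U+dz]))
r=np.clip(im[:,:,2]-im[:,:,0]-90,0,None)
print("orange",cen(r,185,235,505,545),[P([.468,-.1391,z]) for z in(.188,.175,.165)])
print("handle top",P([*c,U+.135]),"1mm y",P([*(c+[0,.001]),U+.135])-P([*c,U+.135]),"1mm x",P([*(c+[.001,0]),U+.135])-P([*c,U+.135]))
E
```

```text
yellow L (np.float64(157.6), np.float64(313.9)) R (np.float64(251.1), np.float64(342.8))
0.06 pred L [161.9 328.3] R [253.5 357.2]
0.066 pred L [161.7 318.5] R [253.7 347.1]
0.073 pred L [161.5 307.1] R [253.8 335.2]
orange (np.float64(207.5), np.float64(525.5)) [array([208.2, 505.6]), array([208.2, 524.9]), array([208.2, 539.5])]
handle top [206.5 213.7] 1mm y [-1.5 -0.4] 1mm x [ 1.1 -0.4]
```

Measured caps are about 2 mm to the +y side of the prediction, while the hook matches its predicted position. I'll correct part of that and descend to just above the tip.

Emit:
{"api": "move_arm", "payload": {
  "moves": "-0.0003 0.0017 0.02 0 0 -0.003 0; 0 0 0.02 0 0 0 0; 0 0 0.018 0 0 0 0; 0 0 0.012 0 0 0 0; 0 0 0.004 0 0 0 0; 0 0 0 0 0 0 0; 0 0 0 0 0 0 0"
}}

```text
clock: 27.22
tcp_pos: [0.4682, -0.1402, 0.3535]
tcp_rot: [3.141, -0.065, 0.002]
contact_force: [-0.9, 0.1, -1.4]
width: 0.144
```

```bash
python3 go.py .468 -.1405 .265 -2.4; python3 - <<'E'
from h import *
shot("scene","s10",(215,140,290,220),8)
shot("top","t10")
im=cv2.imread("pics/t10_raw.png").astype(float);w=np.clip(im[:,:,1]-im[:,:,0]-70,0,None);v,u=np.nonzero(w[190:250,230:300]);print(len(u),(u.min()+230,u.max()+230,v.min()+190,v.max()+190) if len(u) else 0)
E
```

```text
t 27.2167 tcp [ 0.4682 -0.1402  0.3535] jaw -2.39 tilt [ 1.2e-03 -4.0e-04 -1.0e+00] F [-0.94  0.06 -1.43] w 0.144
shift [-0.0002  0.0003  0.0105] rows>= 0.2525426614340251 turn [ 0.0003 -0.0012  0.0002] rows>= 0.010333378771384912
8 (np.int64(250), np.int64(253), np.int64(220), np.int64(222))
```

View pics/s10.png

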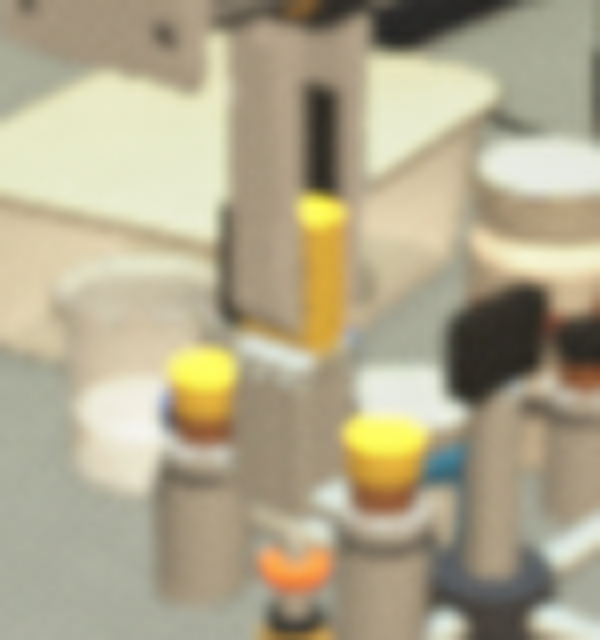

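Last picture: the pin at (295,545) is centred under the hub, which runs from x 238 to 358 (centre about 297). Now the slow descent by feel.

Emit:
{"api": "move_arm", "payload": {
  "moves": "0 0 0.002 0 0 0 0; 0 0 0.002 0 0 0 0; 0 0 0.002 0 0 0 0; 0 0 0.002 0 0 0 0; 0 0 0.002 0 0 0 0; 0 0 0.002 0 0 0 0; 0 0 0.0015 0 0 0 0; 0 0 0.001 0 0 0 0"
}}

```text
clock: 27.98
tcp_pos: [0.4679, -0.1406, 0.3378]
tcp_rot: [-3.141, 0.067, 0.001]
contact_force: [0.3, -0.3, -2.1]
width: 0.146
```

Emit:
{"api": "move_arm", "payload": {
  "moves": "0 0 0.00125 0 0 0 0; 0 0 0.00125 0 0 0 0; 0 0 0.00125 0 0 0 0; 0 0 0.00125 0 0 0 0"
}}

```text
clock: 28.32
tcp_pos: [0.468, -0.1406, 0.3331]
tcp_rot: [-3.141, 0.067, -0.0]
contact_force: [0.8, -0.3, -1.3]
width: 0.15
```

Emit:
{"api": "move_arm", "payload": {
  "moves": "0 0 0.00125 0 0 0 0; 0 0 0.00125 0 0 0 0; 0 0 0.00125 0 0 0 0; 0 0 0.00125 0 0 0 0"
}}

```text
clock: 28.65
tcp_pos: [0.4679, -0.1406, 0.3294]
tcp_rot: [3.14, -0.067, 0.002]
contact_force: [-1.9, 0.7, 3.7]
width: 0.147
```

Emit:
{"api": "move_arm", "payload": {
  "moves": "0 0 0.00125 0 0 0 0; 0 0 0.00125 0 0 0 0; 0 0 0.00125 0 0 0 0"
}}

```text
clock: 28.9
tcp_pos: [0.468, -0.1406, 0.3247]
tcp_rot: [3.141, -0.067, 0.001]
contact_force: [-1.9, 0.1, 3.6]
width: 0.148
```

The collar is sliding at about 6 N (3.7 N plus the carrier's weight). I'll continue in small steps.

Emit:
{"api": "move_arm", "payload": {
  "moves": "0 0 0.00125 0 0 0 0; 0 0 0.00125 0 0 0 0"
}}

```text
clock: 29.07
tcp_pos: [0.4681, -0.1406, 0.3219]
tcp_rot: [3.141, -0.067, 0.001]
contact_force: [-0.5, 0.4, 4.1]
width: 0.149
```

Emit:
{"api": "move_arm", "payload": {
  "moves": "0 0 0.00125 0 0 0 0; 0 0 0.00125 0 0 0 0"
}}

```text
clock: 29.23
tcp_pos: [0.4681, -0.1406, 0.3194]
tcp_rot: [3.141, -0.067, 0.0]
contact_force: [-1.1, 0.5, 6.3]
width: 0.147
```

Emit:
{"api": "move_arm", "payload": {
  "moves": "0 0 0.001 0 0 0 0; 0 0 0 0 0 0 0"
}}

```text
clock: 29.4
tcp_pos: [0.468, -0.1406, 0.3193]
tcp_rot: [3.141, -0.067, 0.002]
contact_force: [-3.2, 0.6, 7.9]
width: 0.148
```

Emit:
{"api": "move_arm", "payload": {
  "moves": "0 0 0.0007 0 0 0 0; 0 0 0 0 0 0 0"
}}

```text
clock: 29.57
tcp_pos: [0.468, -0.1406, 0.3191]
tcp_rot: [3.14, -0.067, 0.002]
contact_force: [-2.2, 1.4, 9.2]
width: 0.148
```

Emit:
{"api": "move_arm", "payload": {
  "moves": "0 0 0.0007 0 0 0 0; 0 0 0 0 0 0 0"
}}

```text
clock: 29.73
tcp_pos: [0.4679, -0.1406, 0.3189]
tcp_rot: [3.14, -0.067, 0.003]
contact_force: [-3.7, 1.3, 10.4]
width: 0.151
```

Emit:
{"api": "move_arm", "payload": {
  "moves": "0 0 0.0005 0 0 0 0; 0 0 0 0 0 0 0"
}}

```text
clock: 29.9
tcp_pos: [0.4679, -0.1406, 0.3188]
tcp_rot: [3.14, -0.067, 0.003]
contact_force: [-3.0, 0.5, 11.7]
width: 0.147
```

The stop is felt after about 12 mm of collar travel. I'll ramp gently to about 20 N.

Emit:
{"api": "move_arm", "payload": {
  "moves": "0 0 0.001 0 0 0 0; 0 0 0.001 0 0 0 0; 0 0 0 0 0 0 0"
}}

```text
clock: 30.15
tcp_pos: [0.4678, -0.1406, 0.3182]
tcp_rot: [3.139, -0.067, 0.005]
contact_force: [-5.4, 1.3, 16.8]
width: 0.148
```

Emit:
{"api": "move_arm", "payload": {
  "moves": "0 0 0.001 0 0 0 0; 0 0 0.0005 0 0 0 0; 0 0 0 0 0 0 0"
}}

```text
clock: 30.4
tcp_pos: [0.4677, -0.1406, 0.3178]
tcp_rot: [3.139, -0.067, 0.006]
contact_force: [-6.0, 1.5, 19.1]
width: 0.15
```

Emit:
{"api": "move_arm", "payload": {
  "moves": "0 0 0.0006 0 0 0 0; 0 0 0 0 0 0 0; 0 0 0 0 0 0 0; 0 0 0 0 0 0 0"
}}

```text
clock: 30.73
tcp_pos: [0.4677, -0.1406, 0.3176]
tcp_rot: [3.139, -0.067, 0.007]
contact_force: [-6.0, 1.3, 21.6]
width: 0.147
```

Pressed at about 23 N in total (21.6 N plus the weight). I'll unload before opening.

Emit:
{"api": "move_arm", "payload": {
  "moves": "0 0 -0.001 0 0 0 0; 0 0 -0.001 0 0 0 0; 0 0 -0.001 0 0 0 0; 0 0 -0.001 0 0 0 0; 0 0 -0.001 0 0 0 0; 0 0 0 0 0 0 0"
}}

```text
clock: 31.23
tcp_pos: [0.4679, -0.1407, 0.319]
tcp_rot: [3.14, -0.067, 0.003]
contact_force: [-3.3, 0.0, 9.8]
width: 0.145
```

Emit:
{"api": "move_arm", "payload": {
  "moves": "0 0 -0.001 0 0 0 0; 0 0 -0.001 0 0 0 0; 0 0 -0.001 0 0 0 0; 0 0 0 0 0 0 0"
}}

```text
clock: 31.57
tcp_pos: [0.4681, -0.1408, 0.3199]
tcp_rot: [3.141, -0.067, -0.0]
contact_force: [-0.6, -0.6, 2.5]
width: 0.147
```

Emit:
{"api": "move_arm", "payload": {
  "moves": "0 0 0 0 0 0 40; 0 0 0 0 0 0 40; 0 0 0 0 0 0 40; 0 0 0 0 0 0 40; 0 0 -0.01 0 0 0 40; 0 0 -0.02 0 0 0 40; 0 0 -0.03 0 0 0 40; 0 0 -0.035 0 0 0 40"
}}

```text
clock: 32.23
tcp_pos: [0.4675, -0.1404, 0.4153]
tcp_rot: [-3.139, 0.067, 0.005]
contact_force: [1.0, 0.3, -0.5]
width: 0.399
```

Emit:
{"api": "move_arm", "payload": {
  "moves": "0 -0.04 -0.01 0 0 0 40; 0 -0.04 0 0 0 0 40; 0 -0.04 0 0 0 0 40; 0 -0.04 0 0 0 0 40; 0 -0.04 0 0 0 0 40; 0 -0.04 0 0 0 0 40; 0 0 0 0 0 0 40"
}}

```text
clock: 32.82
tcp_pos: [0.4776, 0.1051, 0.426]
tcp_rot: [-3.138, 0.052, -0.001]
contact_force: [-0.3, -0.8, -0.3]
width: 0.403
```

```bash
python3 - <<'E'
from h import *
shot("top","t11",(215,140,315,240),6);shot("scene","s11",(200,100,330,260),4)
t=cal("top");s=cal("scene")
im=cv2.imread("pics/t11_raw.png").astype(float);w=np.clip(im[:,:,1]-im[:,:,0]-70,0,None);m=np.zeros_like(w);m[205:235,235:290]=1
n,l,st,ce=cv2.connectedComponentsWithStats(((w*m)>20).astype(np.uint8));print(st,ce)
for c in ce[1:]: print("z.195",atz(t,*c,.195),"z.255",atz(t,*c,.257))
im=cv2.imread("pics/s11_raw.png").astype(float);w=np.clip(im[:,:,1]-im[:,:,0]-70,0,None);m=np.zeros_like(w);m[110:240,215:285]=1
n,l,st,ce=cv2.connectedComponentsWithStats(((w*m)>20).astype(np.uint8));print(st,ce)
e=np.array([np.cos(np.radians(87.6)),np.sin(np.radians(87.6))])
for k in(-1,1):print("pred cap",proj(s,[*(np.array([.468,-.1391])+.034*k*e),.122+.066]),proj(t,[*(np.array([.468,-.1391])+.034*k*e),.122+.073]))
print("pred handle",proj(s,[.468,-.1391,.122+.113]),proj(t,[.468,-.1391,.122+.135]))
for i in range(2):
    pass
E
python3 go.py
```

```text
[[     0      0    512    384 196496]
 [   250    216      6      7     36]
 [   260    217     10      4     37]
 [   272    217      7      7     39]] [[255.49493628 191.4842236 ]
 [252.5        219.16666667]
 [264.62162162 218.45945946]
 [275.12820513 219.87179487]]
z.195 [ 0.46976937 -0.1065344   0.195     ] z.255 [ 0.46611768 -0.10555833  0.257     ]
z.195 [ 0.47141548 -0.14292348  0.195     ] z.255 [ 0.46769187 -0.14035776  0.257     ]
z.195 [ 0.46676609 -0.17438813  0.195     ] z.255 [ 0.46324559 -0.17044789  0.257     ]
[[     0      0    512    384 196338]
 [   245    176     13     21    142]
 [   236    196      9      9     59]
 [   258    204     10      9     69]] [[255.5046858  191.49658242]
 [251.96478873 184.71830986]
 [240.08474576 199.69491525]
 [262.62318841 208.17391304]]
pred cap [262.804309   210.35676824] [274.69059676 219.94083506]
pred cap [240.93599077 201.83288572] [252.03306373 219.28805821]
pred handle [251.61696702 188.09386071] [264.18170008 218.35781305]
t 32.9167 tcp [0.478  0.1004 0.426 ] jaw -2.24 tilt [ 6.e-04 -4.e-04 -1.e+00] F [-0.27 -0.63 -0.38] w 0.405
```

```bash
python3 -c "
from plant import ctrl
print(ctrl.finish_job())"
```

```text
the job is handed in; nothing more can be done
None
```

The yellow carrier hangs on the free hook over the red pointer, and I handed the job in at about 33 s. It took two tries, because the first one knocked the rotor out of place.

**What I did**
- **First turn:** I turned the rotor 46° by the knob, which brought the free hook over the pointer.
- **Mishap:** I then carried the carrier in too low. Its cups caught the pin, turned the rotor about 34° too far, and shifted the carrier 11 mm in the grip.
- **Recovery:** I put the carrier back on the bench and turned the rotor back by the knob. I then re-gripped the carrier, came in higher, and lowered it slowly onto the hook.
- **Pressing:** The collar slid about 12 mm at roughly 6 N, then met a firm stop. I pressed to 21.6 N at the wrist, about 23 N with the carrier's weight, never reaching 30 N in any reading.
- **Release:** I took the load off before letting go, then moved the arm clear.

**Last checks**
- **Direction:** The carrier's centre stands at about 178.4° from the carousel's axis. The pointer reads 177.5 to 178.0°, so the gap is at most about 1.5 mm, within measuring error.
- **Cups and handle:** The cups are on either side of the arm, within about 1 px of prediction. Across the image the handle is too, but in the scene view it sits 3.4 px higher than predicted.
- **Height:** The eye's mouth is about 23 mm below the pin's tip, inside the 22 to 42 mm range. Camera and arm agree on this to about 3 mm.
- **Bystanders:** The arm never went near the loose vials, and only passed well above the bench on the dish's side. I took no final picture check of either.

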